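# Set the roll gap of a seed cracking mill with a gauge blade

### The job

Set the roll gap of the little seed mill to the steel setting gauge: slide the gauge blade along the feed shelf into the gap between the two rolls, turn the screw on top clockwise until the blade just drags, lightly gripped but neither loose nor clamped tight (never screw it down hard on the blade), and then draw the gauge out and lay it down flat, clear of the rolls. Leave the screw where you set it and the other things on the table where they are.

Things in the scene. Friction and masses are not known exactly. Their poses are not given: they have to be found in the camera images.
- mill: grey cast seed mill, fixed to the table. Origin on the table under the middle of the rolls; x is the way the blade goes in, y along the rolls, z up. Two columns (x +-23 mm, outer faces y +-55 mm) carry a crosshead (x +-25, y +-56 mm, top z = 160 mm). The crank, locked, stands at y = -69 to -128 mm, up to z = 130 mm. A catch tray behind the rolls ends below z = 53 mm
- nip (a point): top line of the fixed lower roll at its middle, 67 mm above the table; axes as the mill's. The blade must lie over it, under the upper roll. Both steel rolls are 38 mm thick, 58 mm long, one above the other, and do not turn. The upper one hangs from the screw on springs: once it sits on the blade, each further mm of screw travel presses it on about 10 N harder
- feed_shelf (a point): middle of the feed shelf's top, 66.5 mm above the table, 97 mm before the rolls; axes as the mill's. A level plate 150 mm long (x) that ends 22 mm before the middle of the rolls, between two side rims 54 mm apart that stand 6 mm above it
- screw (a joint): adjusting screw, rad: 0 at the start, grows clockwise seen from above (to 4.5), lowering the upper roll 1.59 mm per rad; stays where left; takes about 0.06 N m. At the start the gap is 0.8 to 3.2 mm wider than the blade is thick: it differs with hidden bearing shims and no reading tells it, so feel for it by pulling the blade
- screw_grip (a point): point on the screw's vertical axis at the height to grip its flat steel T-bar: 50 mm long, 12 mm thick, from 15 mm below to 13 mm above this point (bar top 207 mm above the table). The bar's length lies along this point's x and turns with the screw
- gauge: setting gauge, 0.11 kg: a flat steel blade 150 mm long, 22 mm wide and 3 mm thick with a rounded tip, and an upright wooden grip at its rear end. Origin at the underside of the blade, mid length; x points to the tip, z up. When set right, it takes a pull of about 3 to 8 N at the grip to slide the blade (roughly 1.2 times what the upper roll presses); under 1.5 N it is loose
- gauge_tip (a point): end of the gauge blade, 75 mm ahead of the gauge's origin, half way up its thickness. Push it 20 to 40 mm beyond the rolls
- gauge_grip (a point): point to grip on the wooden grip of the gauge, 55 mm behind the gauge's origin and 34 mm above the blade's underside. The grip is 40 mm long (x), 14 mm thick (y) and rises to 46 mm above the underside
- perch: natural wood perch lying on the table, 155 mm long with an end plate and wing nut; origin at the table under its middle. Leave alone
- treat_pot: white ceramic treat pot with twist cap, 68 mm diameter, 87 mm high; origin under its centre. Leave alone
- mirror_toy: green plastic mirror toy, a round mirror on a 50 by 60 mm foot, 82 mm high; origin under the foot. Leave alone
- forage_ball: orange silicone foraging ball with a flattened underside, 56 mm diameter; origin under its centre. Leave alone
- brush: cleaning brush lying at the right-hand side, 0.2 m long. Leave alone
- seed_bowl: white ceramic bowl, 100 mm diameter, 40 mm high; origin under its centre. Leave alone
Things that resemble listed ones, but are neither listed nor needed, are in the scene too. What is shaped like the gauge but green is not meant.

How it is judged:
By the outcome, as a careful person would: the job done as asked, in the order asked, and still so for the second after the job is handed in, with the robot touching nothing.
It also fails if it takes over 72 s, if anything falls off the work surface, if the arm or the gripper's body presses on something with over 40 N, if the wrist force passes 120 N, or if a joint passes its speed limit or range.

### The arm

A 6-joint arm with a two-finger parallel gripper is mounted at the origin on the work surface. World frame = base frame: x ahead of the robot, y to its left, z up, the work surface at z = 0. Lengths are in m, angles in rad, forces in N, time in s.
With the tool pointing down it reaches from about 0.375 to 0.9 m from the base axis. Payload 3.1 kg.
Tool frame: the origin (TCP) lies on the centre line of the jaws, within the pads' length; the fingertips stand ahead of it and the grasp point (between the pads) lies 3 mm ahead of it (robot.tip_reach is the z of the fingertips in the tool frame, in m); z points along the fingers, y is the line along which they close (so a half turn about z gives the same grasp; the last joint's range is limited). The gripper opens to 87 mm and grips with 3 to 60 N. Pads are 19 mm wide; open, the fingers measure 117 mm over their backs; the gripper's body (75 mm by 190 mm) begins 51 mm behind the grasp point.
Start: joints at [-1.423, 0.527, 1.433, -0, 1.181, -0.178], TCP at [0.2, -0.592, 0.245] pointing down, gripper open.
Joint ranges: [-3.08, 3.08], [-0.75, 2.2], [0.22, 2.44], [-1.43, 4.57], [0, 2.65], [-2.85, 2.85]. Speed limits (rad/s): [2.79, 2.79, 3.14, 3.14, 3.14, 3.14].

### API

Orientations are given as a unit quaternion [x, y, z, w].
In Python, from rig import sensors, eyes, ticket, robot gives the robot as it stands.
- The arm moves only by the tool drive_tool, never from a script. Its argument "deltas" is a list that holds one entry, the list of rows, each a list of 6 numbers: the shift along the tool's x, y, z in mm, then the turn, a rotation vector about the tool's x, y, z in rad. A call has 1 to 8 rows; each row shifts and turns the commanded pose from where the row before left it, along the tool's axes as they then stand; what a row does not reach is not made up. A row lasts 1/12 s, in which the tool goes at most 41.7 mm and 7.16 degrees, less where a joint would pass 70% of its speed; a pose out of reach is approached as far as the arm can. A call is refused whole if a number of a shift passes 41.7 or a number of a turn 0.125, either way. A call with a gripper value outside its range is refused whole. "gripper" is the opening in per cent of the stroke, from 0 (shut) to 100 (fully open), set as the call begins (left out, the last holds). The fingers move at their own pace and stop on an object; "squeeze" is the grip in N (left out, the last holds). Time passes only in rows, so rows that do not move let the fingers close. It gives the time, the measured TCP pose, the force, the opening and the grip force at its end, in the units of the state.
- sensors.get_obs(): the state, without advancing time (a new reading comes with each control period).
- eyes.camera(name): name is "scene" or "top" or "wrist"; returns a dict with "img" (384x512x3 uint8, red, green, blue), "fov_y" (degrees; the focal length in pixels is half the picture's height over the tangent of half this angle, whatever the lens; pixels are square), "cx", "cy" (the principal point, pixels), "xyz" and "attitude" of the camera in the world; the wrist camera has in their place "hand_eye" (4x4, takes a point from camera to tool coordinates, whose origin is the TCP and whose axes are the flange's). Camera axes: x right, y up, looking along -z (the intrinsics and any distortion apply to the point x, -y, -z); pixel columns grow to the right and rows downward; lengths in m; the calibration is good to about 2 mm. A picture is of the moment at which its call begins: read the wrist's pose just before it. There is no depth.
- ticket.hand_in(): hands the job in; it is judged then, once.
The state is a dict: "time": time; "q": joint angles; "joint_velocities": joint speeds; "joint_torque": joint torques, N m; "position": TCP position; "tool_rot": TCP orientation; "ft_force": force on the tool from outside, world axes, zero at the start; "moment": the same for the moment, N m; "grip_width": finger opening in m; "grip_force": force on a finger pad.
Only numpy, scipy, OpenCV 4.12 (cv2) and the standard library are available. Lean on these libraries where they do the work, as an engineer would, in place of code of your own. Each camera call takes 0.05 s, during which the arm holds its last target. There are 200 camera calls.

## Working session

There is one attempt and no reset: what is moved stays moved. The work goes in short steps, Python scripts to look and compute and a tool call to move; the robot and the scene stay as the last step left them, time stands still between calls to the robot, and variables do not carry over. Pictures are saved under pics/ and viewed, at most 10 in all, crops included, and the job is handed in when it is done.

Besides the shell and the picture viewer there is one more tool, called after "Request:" as name([rows], argument=value, ...), one row to a line, values as JSON. drive_tool: Moves the arm, as the interface text tells. Its arguments: {"type":"object","properties":{"deltas":{"type":"array"},"gripper":{"type":"number"},"squeeze":{"type":"number"}},"required":["deltas"]}

```bash
ls; mkdir -p pics; python3 - <<'E'
from rig import sensors, eyes, robot
import cv2,numpy as np
o=sensors.get_obs(); print({k:np.round(v,4).tolist() for k,v in o.items()}, robot.tip_reach)
for n in ["scene","top"]:
    c=eyes.camera(n); cv2.imwrite(f"pics/{n}0.png",c["img"][:,:,::-1]); print(n,{k:v for k,v in c.items() if k!="img"})
c=eyes.camera("wrist"); print({k:v for k,v in c.items() if k!="img"})
a=cv2.imread("pics/scene0.png");b=cv2.imread("pics/top0.png")
E
```

```text
pics
{'time': 0.0, 'q': [-1.4235, 0.5285, 1.4339, -0.0, 1.1814, -0.1785], 'joint_velocities': [-0.0004, 0.0008, -0.0015, 0.0004, 0.0022, -0.0002], 'joint_torque': [0.0013, -44.0034, -17.6594, 0.0634, 0.0581, -0.0001], 'position': [0.2, -0.5914, 0.2436], 'tool_rot': [0.9868, 0.1622, 0.0, -0.0011], 'ft_force': [-0.4213, -0.3023, -0.0246], 'moment': [0.0126, 0.0012, 0.0552], 'grip_force': 0.0, 'grip_width': 0.0871} 0.022
scene {'fov_y': 53.79186192492355, 'cx': 252.62644933335324, 'cy': 188.27684588278257, 'xyz': array([ 1.01807163, -0.45972084,  1.13996288]), 'attitude': array([0.2700763 , 0.11822193, 0.37536592, 0.87873932])}
top {'fov_y': 49.9702474193451, 'cx': 253.8111254519141, 'cy': 195.61790454408126, 'xyz': array([0.3434107 , 0.01341183, 1.25454834]), 'attitude': array([ 0.04268649, -0.05437252, -0.69669734,  0.71402682])}
{'fov_y': 59.59661522012681, 'cx': 260.01404903201626, 'cy': 194.954919275585, 'hand_eye': array([[ 7.05947826e-05,  9.68739856e-01,  2.48078790e-01,
         6.77974486e-02],
       [ 9.99999914e-01,  3.28636308e-05, -4.12897393e-04,
        -2.56993276e-04],
       [-4.08142931e-04,  2.48078797e-01, -9.68739771e-01,
        -1.41362010e-01],
       [ 0.00000000e+00,  0.00000000e+00,  0.00000000e+00,
         1.00000000e+00]])}
```

View pics/scene0.png

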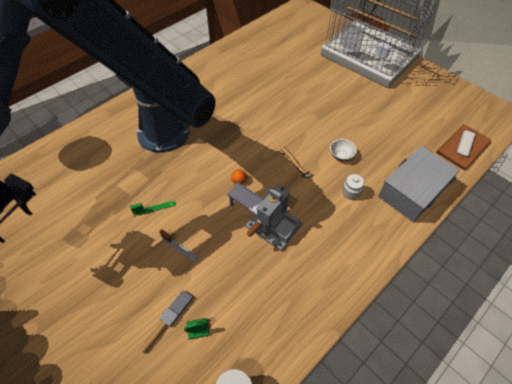

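View pics/top0.png

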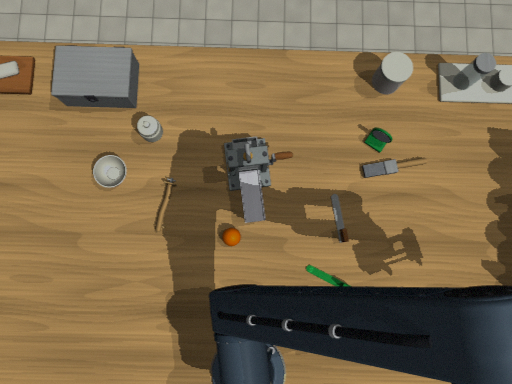

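The scene view shows the gauge at about (180,248), its wooden grip near (166,237), and the mill at (265,210). In the top view the blade tip is near (335,196), the grip near (345,237), and the shelf runs from (254,221) up to the mill at (248,160).

```bash
cat > h.py <<'E'
import numpy as np, cv2
from scipy.spatial.transform import Rotation as R
from rig import sensors, eyes
def cam(n):
    o=sensors.get_obs(); c=eyes.camera(n)
    if n=="wrist":
        T=np.eye(4);T[:3,:3]=R.from_quat(o["tool_rot"]).as_matrix();T[:3,3]=o["position"]
        M=T@c["hand_eye"]; c["P"],c["R"]=M[:3,3],M[:3,:3]
    else: c["P"],c["R"]=np.array(c["xyz"]),R.from_quat(c["attitude"]).as_matrix()
    c["f"]=192/np.tan(np.radians(c["fov_y"]/2)); return c
def ray(c,u,v): return c["R"]@np.array([(u-c["cx"])/c["f"],-(v-c["cy"])/c["f"],-1.])
def pt(c,u,v,z):
    d=ray(c,u,v); return c["P"]+d*(z-c["P"][2])/d[2]
def px(c,p):
    q=c["R"].T@(np.asarray(p)-c["P"]); return c["cx"]+c["f"]*q[0]/-q[2], c["cy"]-c["f"]*q[1]/-q[2]
def crop(c,name,u0,u1,v0,v1,s):
    im=cv2.resize(c["img"][v0:v1,u0:u1,::-1],None,fx=s,fy=s,interpolation=cv2.INTER_CUBIC); cv2.imwrite(f"pics/{name}.png",im)
E
python3 - <<'E'
from h import *
c=cam("top"); crop(c,"topc",220,360,130,250,5)
s=cam("scene")
for uv,z in [((335,196),.003),((345,237),.046),((243.5,170),.066),((254,221),.066)]: print(uv,pt(c,*uv,z))
for uv,z in [((195,261),.003),((165,234),.046)]: print(uv,pt(s,*uv,z))
E
```

```text
(335, 196) [ 0.52195337 -0.25514764  0.003     ]
(345, 237) [ 0.39515994 -0.27489789  0.046     ]
(243.5, 170) [0.58309783 0.02768961 0.066     ]
(254, 221) [ 0.434001   -0.00662371  0.066     ]
(195, 261) [ 0.52958127 -0.2578295   0.003     ]
(165, 234) [ 0.4076198  -0.27687629  0.046     ]
```

View pics/topc.png

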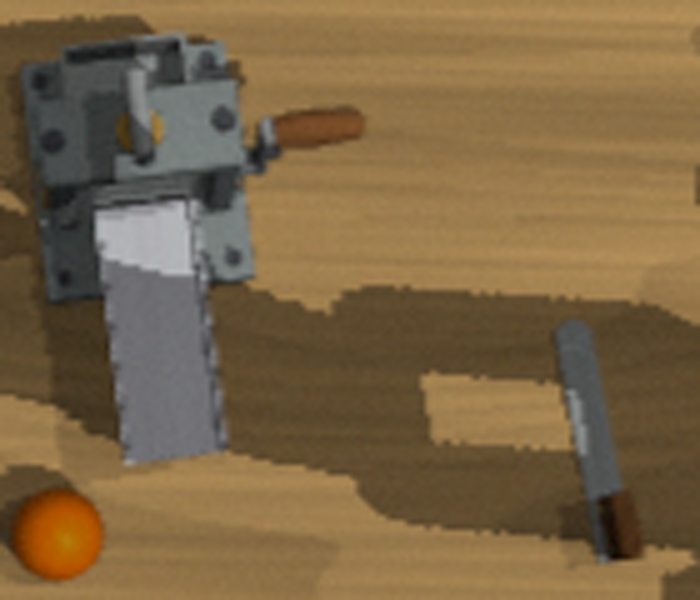

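The crop (5x, offset 220,130) shows the shelf's near edge at (126,463)-(226,448) and its far edge at (96,208)-(190,200). The T-bar is centred at about (142,112). The blade tip is at (573,321), and the grip top is at about (605..640, 490..555).

```bash
python3 - <<'E'
from h import *
c=cam("top"); f=lambda u,v,z: pt(c,220+u/5,130+v/5,z)
n=f(176,455.5,.070);q=f(143,204,.070);b=f(142,112,.207)
print("shelf",n,q,np.linalg.norm(q-n),"bar",b,f(138,70,.207),f(147,155,.207))
d=q-n;print("yaw",np.arctan2(d[1],d[0])); m=n+d/np.linalg.norm(d)*.172;print("nip",m, "from screw yaw",np.arctan2(*(b-n)[1::-1]))
t=f(573,321,.003);r=f(604,490,.003);g=f(622,522,.046);g2=(f(617,492,.046)+f(625,555,.046))/2
print("gauge",t,r,g,g2,"yaw",np.arctan2(*(t-r)[1::-1]),np.arctan2(*(t-g)[1::-1]), np.linalg.norm((t-g)[:2]))
E
```

```text
shelf [ 0.4334934  -0.01001648  0.07      ] [0.58031093 0.01266327 0.07      ] 0.1485589362952941 bar [0.6016569  0.01449202 0.207     ] [0.62406081 0.01714444 0.207     ] [0.57886289 0.01132223 0.207     ]
yaw 0.15326437080060512
nip [0.60347721 0.0162419  0.07      ] from screw yaw 0.1447231524761885
gauge [ 0.52751862 -0.25393243  0.003     ] [ 0.42399761 -0.27250728  0.003     ] [ 0.40271952 -0.27318359  0.046     ] [ 0.40186528 -0.27258373  0.046     ] yaw 0.17754142643097862 0.15305082617909874 0.12627518617604402
```

Request:
drive_tool([
  [[0,0,0,0,0,-0.124],[0,0,0,0,0,-0.124],[0,0,0,0,0,-0.124],[0,0,0,0,0,-0.124],[0,0,0,0,0,-0.124],[0,0,0,0,0,-0.124],[0,0,0,0,0,-0.124],[0,0,0,0,0,-0.124]],
])

```text
time: 0.97
position: [0.2001, -0.592, 0.2444]
tool_rot: [0.789, 0.615, 0.0, -0.0]
ft_force: [0.4, 0.5, 0.7]
grip_width: 0.0873
grip_force: 0.0
```

Request:
drive_tool([
  [[0,0,0,0,0,-0.124],[0,0,0,0,0,-0.124],[0,0,0,0,0,-0.124],[0,0,0,0,0,-0.124],[0,0,0,0,0,-0.124],[0,0,0,0,0,-0.124],[0,0,0,0,0,-0.124],[0,0,0,0,0,-0.124]],
])

```text
time: 1.63
position: [0.2001, -0.592, 0.2445]
tool_rot: [0.401, 0.916, 0.0, -0.0]
ft_force: [0.5, -0.2, -0.4]
grip_width: 0.0871
grip_force: 0.0
```

Request:
drive_tool([
  [[0,0,0,0,0,-0.124],[0,0,0,0,0,-0.124],[0,0,0,0,0,-0.124],[0,0,0,0,0,-0.124],[0,0,0,0,0,-0.124],[0,0,0,0,0,-0.124],[0,0,0,0,0,-0.124],[0,0,0,0,0,-0.124]],
])

```text
time: 2.3
position: [0.2608, -0.5739, 0.2384]
tool_rot: [-0.024, 0.998, -0.015, -0.047]
ft_force: [0.2, -0.6, 0.4]
grip_width: 0.0867
grip_force: 0.0
```

```bash
cat >> h.py <<'E'
def go(p,yaw=None):
    "deltas in tool axes (mm) to world point p for the TCP; yaw of tool x"
    o=sensors.get_obs(); M=R.from_quat(o["tool_rot"]).as_matrix()
    y=np.arctan2(M[1,0],M[0,0]); print("pos",np.round(o["position"],4),"yaw",round(y,4),"tilt",np.round(M[:2,2],4),"t",round(o["time"],2),"q6",round(o["q"][5],2))
    print("shift mm",np.round(M.T@(np.asarray(p)-o["position"])*1e3,1))
    if yaw is not None: print("turn z",round(-((yaw-y+np.pi)%(2*np.pi)-np.pi),4))
E
python3 -c "
from h import *
go([.4025,-.273,.17],.155+np.pi)"
```

```text
pos [ 0.2608 -0.5739  0.2384] yaw -3.0945 tilt [-0.0934 -0.033 ] t 2.3 q6 -2.85
shift mm [-161.5  295.2   44.9]
turn z -0.1079
```

Request:
drive_tool([
  [[-20,36,0,0,0,0],[-20,36,0,0,0,0],[-20,36,0,0,0,0],[-20,36,0,0,0,0],[-20,36,0,0,0,0],[-20,36,0,0,0,0],[-20,36,0,0,0,0],[0,0,0,0,0,0]],
])

```text
time: 2.97
position: [0.3891, -0.3067, 0.2175]
tool_rot: [-0.027, 0.998, -0.011, -0.047]
ft_force: [-0.5, -0.3, 0.2]
grip_width: 0.0872
grip_force: 0.0
```

```bash
python3 -c "
from h import *
go([.4025,-.273,.17],.155+np.pi); print(R.from_quat(sensors.get_obs()['tool_rot']).as_matrix().round(3))"
```

```text
pos [ 0.3891 -0.3067  0.2175] yaw -3.0882 tilt [-0.0939 -0.0245] t 2.97 q6 -2.41
shift mm [-19.7  33.8  45.2]
turn z -0.1016
[[-0.994 -0.055 -0.094]
 [-0.053  0.998 -0.025]
 [ 0.095 -0.019 -0.995]]
```

```bash
cat >> h.py <<'E'
def lev(yaw):
    o=sensors.get_obs(); D=R.from_euler('z',yaw)*R.from_euler('x',np.pi)
    print("rotvec",np.round((R.from_quat(o["tool_rot"]).inv()*D).as_rotvec(),4))
    return D
E
python3 -c "
from h import *
D=lev(.155+np.pi); o=sensors.get_obs(); print(D.inv().apply((np.array([.4025,-.273,.17])-o['position'])*1e3))"
```

```text
rotvec [-0.0146 -0.0961 -0.1006]
[-18.46979848  31.18476744  47.54900592]
```

Request:
drive_tool([
  [[0,0,0,-0.0073,-0.048,-0.0503],[0,0,0,-0.0073,-0.048,-0.0503],[-18.5,31.2,27,0,0,0],[0,0,0,0,0,0],[0,0,0,0,0,0]],
])

```text
time: 3.38
position: [0.3998, -0.2821, 0.1923]
tool_rot: [-0.075, 0.997, -0.002, -0.001]
ft_force: [-0.8, 0.7, 0.3]
grip_width: 0.0869
grip_force: 0.0
```

```bash
python3 -c "
from h import *
lev(.155+np.pi);go([.4025,-.273,.037]);c=cam('wrist');crop(c,'w1',0,512,0,384,1.5)
print([px(c,p) for p in ([.4025,-.273,.046],[.5275,-.254,.003])])"
```

```text
rotvec [-0.0036 -0.0016 -0.0042]
pos [ 0.3998 -0.2821  0.1923] yaw -2.9908 tilt [-0.001  -0.0038] t 3.38 q6 -2.56
shift mm [ -4.3   9.1 155.3]
[(np.float64(270.0626886003918), np.float64(192.45687493584023)), (np.float64(268.2223270682305), np.float64(294.2464558190172))]
```

View pics/w1.png

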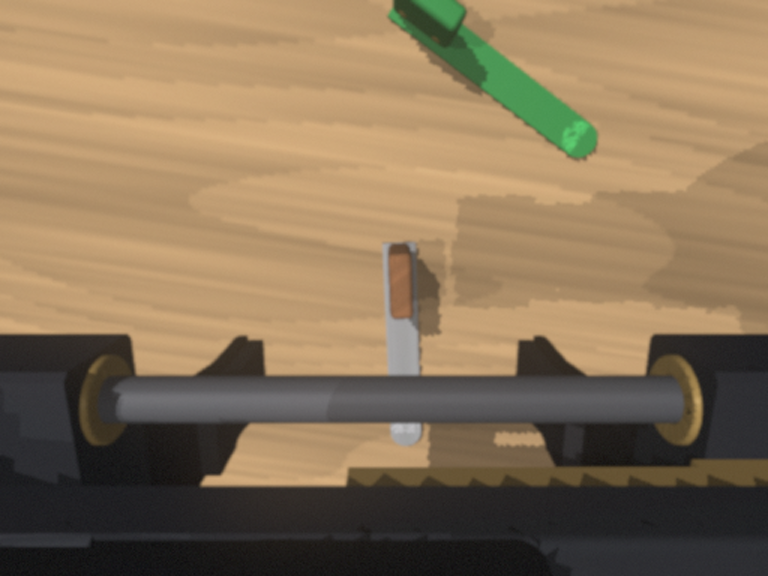

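The wrist view shows the grip top centred near (400,283), the blade rear near (400,243) and the tip at (405,443), all in 1.5x pixels. The green decoy is off to the upper right.

```bash
python3 -c "
from h import *
c=cam('wrist');f=lambda u,v,z: pt(c,u/1.5,v/1.5,z)
g=f(400.5,283,.046);a=f(400,243,.003);t=f(405,443,.003);d=t-a
print(g,a,t,np.linalg.norm(d),np.arctan2(d[1],d[0])); y=np.arctan2(*(t-g)[1::-1]); print(y)
u=d/np.linalg.norm(d); m=(a+t)/2-.055*u; print('grip from blade',m)
D=lev(y+np.pi); p=(g+m)/2; p[2]=.037; go(p)"
```

```text
[ 0.40079757 -0.27800585  0.046     ] [ 0.38396005 -0.28039258  0.003     ] [ 0.53030543 -0.25373544  0.003     ] 0.14875339473250526 0.1801768649226441
0.1852560888746697
grip from blade [ 0.40302308 -0.27692021  0.003     ]
rotvec [-0.0078  0.0008 -0.0354]
pos [ 0.401  -0.2842  0.1935] yaw -2.9917 tilt [ 0.002  -0.0075] t 3.48 q6 -2.56
shift mm [ -1.8   7.8 156.5]
```

Request:
drive_tool([
  [[-1,7,36,-0.006,0,-0.032],[0,0,36,0,0,0],[0,0,36,0,0,0],[0,0,28,0,0,0],[0,0,0,0,0,0],[0,0,0,0,0,0],[0,0,0,0,0,0]],
])

```text
time: 4.07
position: [0.4015, -0.278, 0.0584]
tool_rot: [-0.09, 0.996, -0.001, 0.001]
ft_force: [0.2, 0.1, -0.4]
grip_width: 0.087
grip_force: 0.0
```

```bash
python3 -c "
from h import *
lev(.182+np.pi); go([.402,-.2775,.037])"
```

```text
rotvec [-0.003   0.0019 -0.0009]
pos [ 0.4015 -0.278   0.0584] yaw -2.9605 tilt [ 0.0024 -0.0026] t 4.07 q6 -2.59
shift mm [-0.5  0.5 21.4]
```

Request:
drive_tool([
  [[0,0.5,21,-0.003,0.002,0],[0,0,0,0,0,0],[0,0,0,0,0,0]],
])

```text
time: 4.32
position: [0.4012, -0.2768, 0.0376]
tool_rot: [-0.091, 0.996, 0.0, -0.0]
ft_force: [0.5, 0.7, 0.6]
grip_width: 0.0872
grip_force: 0.0
```

Request:
drive_tool([
  [[0,0,0,0,0,0],[0,0,0,0,0,0],[0,0,0,0,0,0],[0,0,0,0,0,0],[0,0,0,0,0,0],[0,0,0,0,0,0],[0,0,0,0,0,0],[0,0,0,0,0,0]],
], gripper=0, squeeze=25)

```text
time: 4.98
position: [0.4005, -0.2761, 0.0361]
tool_rot: [-0.091, 0.996, 0.001, -0.001]
ft_force: [0.7, -0.3, -0.4]
grip_width: 0.0414
grip_force: 0.0
```

```bash
python3 -c "
from h import *
lev(.182+np.pi); go([.402,-.2775,.037])"
```

```text
rotvec [ 0.0027 -0.0017 -0.0006]
pos [ 0.4005 -0.2761  0.0361] yaw -2.9602 tilt [-0.0022  0.0024] t 4.98 q6 -2.59
shift mm [-1.2 -1.7 -0.9]
```

Request:
drive_tool([
  [[0,0,0,0,0,0],[0,0,0,0,0,0],[0,0,0,0,0,0],[0,0,0,0,0,0],[0,0,0,0,0,0],[0,0,0,0,0,0],[0,0,0,0,0,0]],
])

```text
time: 5.57
position: [0.4005, -0.2761, 0.0361]
tool_rot: [-0.091, 0.996, 0.001, -0.001]
ft_force: [-0.1, -1.3, 0.3]
grip_width: 0.0139
grip_force: 25.0
```

```bash
python3 -c "
from h import *
go([.402,-.2775,.037])"
```

```text
pos [ 0.4005 -0.2761  0.0361] yaw -2.9603 tilt [-0.0021  0.0023] t 5.57 q6 -2.59
shift mm [-1.2 -1.6 -0.9]
```

Request:
drive_tool([
  [[0,0,-5,0,0,0],[0,0,-25,0,0,0],[0,0,-36,0,0,0],[0,0,-36,0,0,0.031],[0,0,-22,0,0,0]],
])

```text
time: 5.98
position: [0.4013, -0.2768, 0.1631]
tool_rot: [-0.075, 0.997, -0.0, 0.0]
ft_force: [0.7, -0.7, -1.6]
grip_width: 0.0138
grip_force: 25.0
```

Request:
drive_tool([
  [[-9.8,32.3,0,0,0,0],[-9.8,32.3,0,0,0,0],[-9.8,32.3,0,0,0,0],[-9.8,32.3,0,0,0,0],[-9.8,32.3,0,0,0,0],[-9.8,32.3,0,0,0,0],[-9.8,32.3,0,0,0,0],[-9.8,32.3,0,0,0,0]],
])

```text
time: 6.65
position: [0.4391, -0.0074, 0.1609]
tool_rot: [-0.075, 0.997, 0.001, -0.001]
ft_force: [0.7, -0.5, -1.2]
grip_width: 0.014
grip_force: 25.0
```

Request:
drive_tool([
  [[0,0,0,0,0,0],[0,0,0,0,0,0],[0,0,0,0,0,0]],
])

```text
time: 6.9
position: [0.4396, -0.0093, 0.1608]
tool_rot: [-0.076, 0.997, 0.001, -0.001]
ft_force: [0.4, -0.6, -1.2]
grip_width: 0.0141
grip_force: 25.0
```

```bash
python3 -c "
from h import *
lev(.15+np.pi);go([.4394,-.0092,.16]);c=cam('wrist');crop(c,'w2',0,512,0,384,1.5)
n=np.array([.6025,.0155,0]);e=np.array([np.cos(.15),np.sin(.15),0]);l=np.array([-e[1],e[0],0])
print([tuple(1.5*np.round(px(c,n+a*e+b*l+[0,0,.0725]),1)) for a in(-.172,-.022) for b in (-.027,.027)])"
```

```text
rotvec [ 0.002  -0.0016  0.0015]
pos [ 0.4396 -0.0093  0.1608] yaw -2.9901 tilt [-0.0019  0.0017] t 6.9 q6 -2.0
shift mm [0.1 0.1 0.8]
[(np.float64(332.4), np.float64(295.20000000000005)), (np.float64(446.70000000000005), np.float64(295.35)), (np.float64(339.75), np.float64(560.55)), (np.float64(438.45000000000005), np.float64(560.55))]
```

View pics/w2.png

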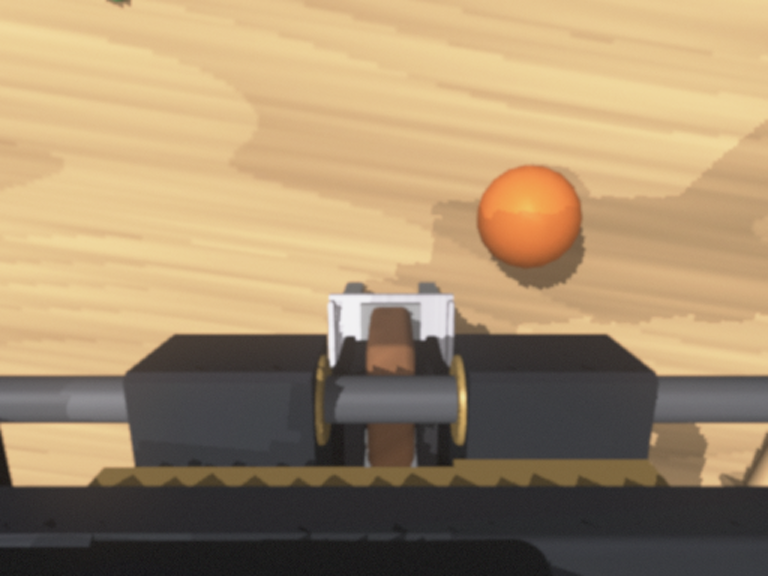

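The shelf's near corners appear at (329,295) and (454,295), within about 1 mm of the prediction, and the gauge is centred over it. I'll lower it now.

Request:
drive_tool([
  [[0,0,30,0.001,-0.001,0],[0,0,25,0,0,0],[0,0,1,0,0,0],[0,0,0,0,0,0],[0,0,0,0,0,0],[0,0,0,0,0,0]],
])

```text
time: 7.45
position: [0.4398, -0.0097, 0.1055]
tool_rot: [-0.075, 0.997, 0.001, 0.0]
ft_force: [1.0, -0.1, -1.3]
grip_width: 0.0139
grip_force: 25.0
```

Request:
drive_tool([
  [[0,0,0.7,0,0,0],[0,0,0,0,0,0]],
])

```text
time: 7.62
position: [0.4399, -0.0092, 0.1047]
tool_rot: [-0.075, 0.997, 0.0, 0.0]
ft_force: [-0.5, 0.2, -0.8]
grip_width: 0.0142
grip_force: 25.0
```

Request:
drive_tool([
  [[0,0,0.7,0,0,0],[0,0,0,0,0,0]],
])

```text
time: 7.78
position: [0.4396, -0.009, 0.1036]
tool_rot: [-0.075, 0.997, 0.001, -0.0]
ft_force: [-0.4, 0.3, -1.4]
grip_width: 0.0139
grip_force: 25.0
```

Request:
drive_tool([
  [[0,0,0.7,0,0,0],[0,0,0,0,0,0]],
])

```text
time: 7.95
position: [0.4395, -0.0089, 0.1026]
tool_rot: [-0.075, 0.997, 0.001, -0.0]
ft_force: [0.3, -0.3, -2.2]
grip_width: 0.0141
grip_force: 25.0
```

Request:
drive_tool([
  [[0,0,0.6,0,0,0],[0,0,0,0,0,0]],
])

```text
time: 8.12
position: [0.4395, -0.009, 0.1019]
tool_rot: [-0.075, 0.997, 0.001, -0.0]
ft_force: [-0.2, 1.3, -1.3]
grip_width: 0.0138
grip_force: 25.0
```

Request:
drive_tool([
  [[0,0,0.6,0,0,0],[0,0,0,0,0,0]],
])

```text
time: 8.28
position: [0.4395, -0.009, 0.1018]
tool_rot: [-0.075, 0.997, 0.001, -0.0]
ft_force: [-0.8, 0.1, 5.5]
grip_width: 0.0139
grip_force: 25.0
```

Request:
drive_tool([
  [[0,0,-1.4,0,0,0],[0,0,0,0,0,0],[-8,0,0,0,0,0],[-8,0,0,0,0,0],[-8,0,0,0,0,0],[0,0,0,0,0,0]],
])

```text
time: 8.78
position: [0.4666, -0.0058, 0.1029]
tool_rot: [-0.075, 0.997, 0.0, 0.002]
ft_force: [0.1, -0.5, -0.8]
grip_width: 0.0138
grip_force: 25.0
```

Request:
drive_tool([
  [[-5,0,0,0,0,0],[-5,0,0,0,0,0],[0,0,0,0,0,0]],
])

```text
time: 9.03
position: [0.4746, -0.004, 0.1028]
tool_rot: [-0.075, 0.997, 0.0, 0.0]
ft_force: [-0.0, 0.2, -0.3]
grip_width: 0.0136
grip_force: 25.0
```

Request:
drive_tool([
  [[-5,0,0,0,0,0],[-5,0,0,0,0,0],[0,0,0,0,0,0]],
])

```text
time: 9.28
position: [0.4846, -0.0026, 0.1029]
tool_rot: [-0.075, 0.997, 0.0, 0.001]
ft_force: [-0.0, -0.9, -1.3]
grip_width: 0.0139
grip_force: 25.0
```

Request:
drive_tool([
  [[-7,0,0,0,0,0],[-7,0,0,0,0,0],[-7,0,0,0,0,0],[0,0,0,0,0,0],[0,0,0,0,0,0]],
])

```text
time: 9.7
position: [0.5045, 0.0007, 0.1027]
tool_rot: [-0.075, 0.997, 0.001, -0.0]
ft_force: [0.3, 0.5, -1.4]
grip_width: 0.0138
grip_force: 25.0
```

Request:
drive_tool([
  [[0,0,0.4,0,0,0],[0,0,0,0,0,0],[0,0,0,0,0,0]],
])

```text
time: 9.95
position: [0.5033, 0.0008, 0.1022]
tool_rot: [-0.075, 0.997, 0.001, -0.001]
ft_force: [-0.1, 0.8, -1.3]
grip_width: 0.0145
grip_force: 25.0
```

```bash
python3 - <<'E'
from h import *
lev(.15+np.pi);go([.4394,-.0092,.16]);c=cam('scene')
n=np.array([.6025,.0155,0]);e=np.array([np.cos(.15),np.sin(.15),0])
print(px(c,n+[0,0,.067]),px(c,n+[0,0,.207]))
u,v=map(int,px(c,n+[0,0,.1])); crop(c,'s1',u-45,u+45,v-45,v+45,6.5)
E
```

```text
rotvec [ 0.0017 -0.0014  0.0004]
pos [0.5033 0.0008 0.1022] yaw -2.9912 tilt [-0.0016  0.0015] t 9.95 q6 -1.94
shift mm [ 64.8  -0.2 -57.7]
(np.float64(271.6632169775617), np.float64(214.19092120539793)) (np.float64(273.3844120708279), np.float64(190.31131754042437))
```

View pics/s1.png

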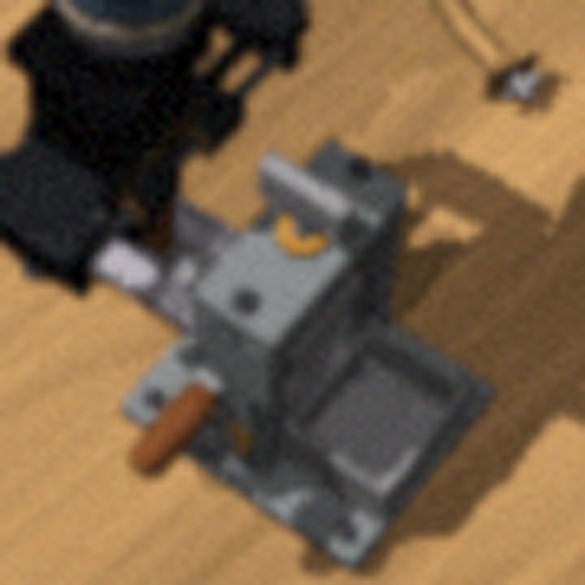

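The scene view shows the gripper holding the gauge on the shelf with the blade under the crosshead. The T-bar is centred near (307,188) in the crop, which agrees with my estimate.

Request:
drive_tool([
  [[0,0,0,0,0,0],[0,0,0,0,0,0],[0,0,0,0,0,0],[0,0,0,0,0,0],[0,0,0,0,0,0]],
], gripper=45)

```text
time: 10.42
position: [0.5039, 0.0007, 0.1024]
tool_rot: [-0.075, 0.997, 0.001, -0.0]
ft_force: [0.3, 0.2, -0.2]
grip_width: 0.0362
grip_force: 0.0
```

Request:
drive_tool([
  [[0,0,-35,0,0,0],[0,0,-38,0,0,0],[0,0,-38,0,0,0],[-20,0,-28,0,0,0],[-40,0,0,0,0,0],[-40,0,0,0,0,0],[0,0,0,0,0,0],[0,0,0,0,0,0]],
])

```text
time: 11.08
position: [0.6042, 0.0157, 0.2409]
tool_rot: [-0.076, 0.997, 0.001, -0.0]
ft_force: [-1.4, -0.1, -1.0]
grip_width: 0.0393
grip_force: 0.0
```

```bash
python3 - <<'E'
from h import *
lev(.15+np.pi);go([.6025,.016,.197]);c=cam('wrist');crop(c,'w3',100,412,150,384,2.4)
E
```

```text
rotvec [0.0012 0.     0.0012]
pos [0.6042 0.0157 0.2409] yaw -2.9903 tilt [-0.0002  0.0012] t 11.08 q6 -1.88
shift mm [ 1.7  0.5 43.9]
```

View pics/w3.png

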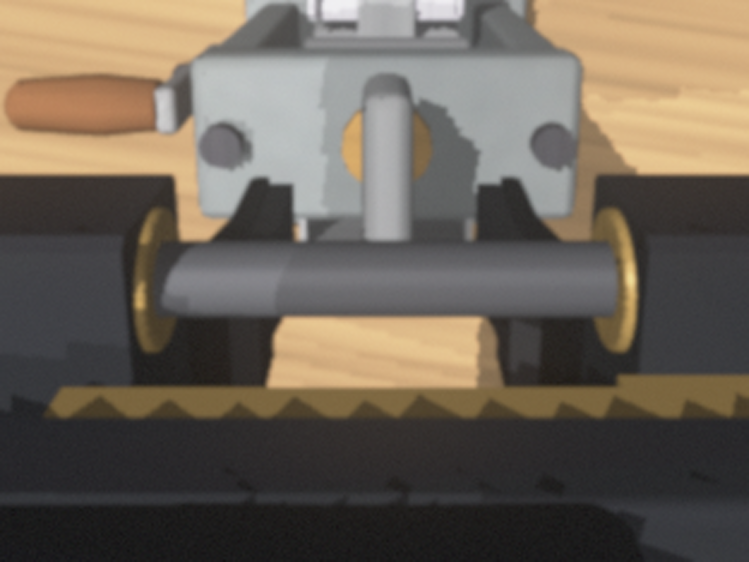

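The wrist view shows the T-bar upright in the picture, aligned with the tool yaw and centred at column 387 between the fingers. The blade is visible at the top, leading into the rolls. I'll grip the bar and turn it.

Request:
drive_tool([
  [[1.2,0.6,22,0,0,0],[0,0,22,0,0,0],[0,0,0,0,0,0],[0,0,0,0,0,0]],
])

```text
time: 11.47
position: [0.5991, 0.0161, 0.1961]
tool_rot: [-0.075, 0.997, 0.001, -0.003]
ft_force: [-0.3, 0.7, -0.1]
grip_width: 0.0394
grip_force: 0.0
```

Request:
drive_tool([
  [[0,0,0,0,0,0],[0,0,0,0,0,0],[0,0,0,0,0,0],[0,0,0,0,0,0],[0,0,0,0,0,0],[0,0,0,0,0,0]],
], gripper=0, squeeze=30)

```text
time: 11.97
position: [0.6018, 0.0159, 0.1979]
tool_rot: [-0.075, 0.997, 0.001, 0.0]
ft_force: [-1.8, -0.1, 1.6]
grip_width: 0.0117
grip_force: 30.0
```

Request:
drive_tool([
  [[0,0,0,0,0,0.1],[0,0,0,0,0,0.11],[0,0,0,0,0,0.11],[0,0,0,0,0,0.11],[0,0,0,0,0,0.11],[0,0,0,0,0,0.11],[0,0,0,0,0,0.1],[0,0,0,0,0,0.1]],
])

```text
time: 12.63
position: [0.6021, 0.0169, 0.1979]
tool_rot: [0.345, 0.939, 0.002, -0.0]
ft_force: [0.6, 3.2, 2.3]
grip_width: 0.0115
grip_force: 30.0
```

```bash
python3 - <<'E'
from h import *
lev(.15+np.pi-.85);go([.6025,.016,.197]);o=sensors.get_obs();print(o['moment'],o['ft_force'],o['grip_width'])
E
```

```text
rotvec [ 0.0029 -0.0012 -0.0045]
pos [0.6021 0.0169 0.1979] yaw 2.4371 tilt [0.001  0.0029] t 12.63 q6 -1.03
shift mm [-0.9 -0.4  0.9]
[ 0.45240591 -0.25627578  0.12966618] [0.6467763  3.23560212 2.28814153] 0.0115229672558613
```

Request:
drive_tool([
  [[0,0,0,0,0,0],[0,0,0,0,0,0],[0,0,0,0,0,0],[0,0,0,0,0,0],[0,0,-15,0,0,0],[0,0,-32,0,0,0]],
], gripper=45)

```text
time: 13.13
position: [0.5985, 0.016, 0.2404]
tool_rot: [0.342, 0.94, -0.001, -0.006]
ft_force: [-0.8, -0.3, 0.5]
grip_width: 0.0377
grip_force: 0.0
```

Request:
drive_tool([
  [[0,0,0,0,0,-0.122],[0,0,0,0,0,-0.122],[0,0,0,0,0,-0.122],[0,0,0,0,0,-0.122],[0,0,0,0,0,-0.122],[0,0,0,0,0,-0.122],[0,0,0,0,0,-0.122],[0,0,0,0,0,0]],
])

```text
time: 13.8
position: [0.6014, 0.0157, 0.2441]
tool_rot: [-0.079, 0.997, 0.001, -0.001]
ft_force: [0.0, 0.1, 0.4]
grip_width: 0.039
grip_force: 0.0
```

Request:
drive_tool([
  [[34,0,0,0,0,0],[34,0,0,0,0,0],[32,0,0,0,0,0],[0,0,20,0,0,0],[0,0,20,0,0,0],[0,0,0,0,0,0],[0,0,0,0,0,0]],
])

```text
time: 14.38
position: [0.5022, 0.0005, 0.2039]
tool_rot: [-0.076, 0.997, 0.001, -0.001]
ft_force: [-0.8, -0.5, -0.2]
grip_width: 0.0391
grip_force: 0.0
```

```bash
python3 - <<'E'
from h import *
lev(.151+np.pi);go([.5033,.0008,.1022])
E
```

```text
rotvec [ 0.0023 -0.0027  0.0016]
pos [5.022e-01 5.000e-04 2.039e-01] yaw -2.989 tilt [-0.003   0.0018] t 14.38 q6 -1.95
shift mm [-1.400e+00 -1.000e-01  1.017e+02]
```

Request:
drive_tool([
  [[-1.4,0,34,0,0,0],[0,0,34,0,0,0],[0,0,33.5,0,0,0],[0,0,0,0,0,0],[0,0,0,0,0,0]],
])

```text
time: 14.8
position: [0.5039, 0.001, 0.1023]
tool_rot: [-0.077, 0.997, 0.001, -0.002]
ft_force: [-0.5, 0.1, 0.3]
grip_width: 0.0394
grip_force: 0.0
```

Request:
drive_tool([
  [[0,0,0,0,0,0],[0,0,0,0,0,0],[0,0,0,0,0,0],[0,0,0,0,0,0],[0,0,0,0,0,0],[0,0,0,0,0,0]],
], gripper=0, squeeze=25)

```text
time: 15.3
position: [0.5047, 0.0008, 0.1041]
tool_rot: [-0.077, 0.997, 0.0, 0.001]
ft_force: [-1.7, -0.0, 7.4]
grip_width: 0.0139
grip_force: 25.0
```

Request:
drive_tool([
  [[1.5,0,0,0,0,0],[1.5,0,0,0,0,0]],
])

```text
time: 15.47
position: [0.5036, 0.0002, 0.1041]
tool_rot: [-0.077, 0.997, 0.0, 0.003]
ft_force: [3.5, 1.3, 6.7]
grip_width: 0.0139
grip_force: 25.0
```

Request:
drive_tool([
  [[1.5,0,0,0,0,0]],
])

```text
time: 15.55
position: [0.5024, -0.0002, 0.1042]
tool_rot: [-0.077, 0.997, -0.0, 0.003]
ft_force: [4.1, 0.2, 7.2]
grip_width: 0.0138
grip_force: 25.0
```

Request:
drive_tool([
  [[1.5,0,0,0,0,0]],
])

```text
time: 15.63
position: [0.5011, -0.0005, 0.1042]
tool_rot: [-0.077, 0.997, -0.0, 0.003]
ft_force: [3.8, 0.5, 5.4]
grip_width: 0.0137
grip_force: 25.0
```

Request:
drive_tool([
  [[-1.5,0,0,0,0,0],[-1.5,0,0,0,0,0]],
])

```text
time: 15.8
position: [0.501, -0.0004, 0.1041]
tool_rot: [-0.078, 0.997, -0.0, -0.0]
ft_force: [-4.0, -4.4, 13.6]
grip_width: 0.014
grip_force: 25.0
```

Request:
drive_tool([
  [[-1.5,0,0,0,0,0]],
])

```text
time: 15.88
position: [0.5012, -0.0003, 0.1041]
tool_rot: [-0.078, 0.997, -0.0, -0.002]
ft_force: [-7.3, -4.9, 15.5]
grip_width: 0.0138
grip_force: 25.0
```

Request:
drive_tool([
  [[-1.5,0,0,0,0,0]],
])

```text
time: 15.97
position: [0.5015, 0.0001, 0.1041]
tool_rot: [-0.078, 0.997, 0.0, -0.003]
ft_force: [-8.2, -4.9, 16.2]
grip_width: 0.0138
grip_force: 25.0
```

Request:
drive_tool([
  [[0,0,0,0,0,0],[0,0,0,0,0,0],[0,0,0,0,0,0],[0,0,0,0,0,0]],
], gripper=28)

```text
time: 16.3
position: [0.5038, 0.001, 0.1026]
tool_rot: [-0.077, 0.997, 0.001, -0.001]
ft_force: [0.1, 0.6, 0.2]
grip_width: 0.0237
grip_force: 0.0
```

```bash
python3 - <<'E'
from h import *
lev(.151+np.pi);go([.5033,.0008,.1022]);c=cam('wrist');crop(c,'w4',130,390,130,325,2.8)
E
```

```text
rotvec [ 0.0017 -0.0012  0.0035]
pos [0.5038 0.001  0.1026] yaw -2.9871 tilt [-0.0015  0.0015] t 16.3 q6 -1.95
shift mm [ 0.5 -0.1  0.4]
```

View pics/w4.png

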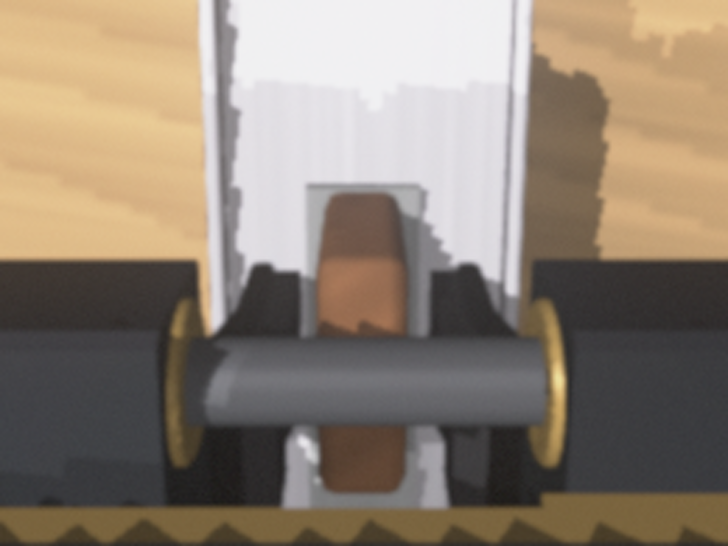

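The wrist view shows the grip centred between the fingers at (362,260), with the blade flat and straight on the shelf. The arm had been pushed up about 1.5 mm, so I'll regrip gently and feel again.

Request:
drive_tool([
  [[0,0,0,0,0,0],[0,0,0,0,0,0],[0,0,0,0,0,0],[0,0,0,0,0,0]],
], gripper=0, squeeze=12)

```text
time: 16.68
position: [0.5039, 0.001, 0.1027]
tool_rot: [-0.077, 0.997, 0.001, -0.001]
ft_force: [0.9, 0.7, -1.8]
grip_width: 0.0139
grip_force: 12.0
```

Request:
drive_tool([
  [[0,0,-0.4,0,0,0],[0,0,0,0,0,0]],
])

```text
time: 16.85
position: [0.5038, 0.001, 0.1031]
tool_rot: [-0.077, 0.997, 0.001, -0.001]
ft_force: [-0.8, -0.5, -1.8]
grip_width: 0.0138
grip_force: 12.0
```

Request:
drive_tool([
  [[1.5,0,0,0,0,0],[1.5,0,0,0,0,0]],
])

```text
time: 17.02
position: [0.5008, 0.0005, 0.1031]
tool_rot: [-0.077, 0.997, 0.001, -0.001]
ft_force: [-0.8, 1.2, -1.5]
grip_width: 0.014
grip_force: 12.0
```

Request:
drive_tool([
  [[1.5,0,0,0,0,0]],
])

```text
time: 17.1
position: [0.4992, 0.0003, 0.1031]
tool_rot: [-0.077, 0.997, 0.001, -0.001]
ft_force: [0.1, -0.5, -1.8]
grip_width: 0.014
grip_force: 12.0
```

Request:
drive_tool([
  [[1.5,0,0,0,0,0]],
])

```text
time: 17.18
position: [0.4977, 0.0, 0.1032]
tool_rot: [-0.077, 0.997, 0.001, -0.001]
ft_force: [0.1, 0.5, -1.5]
grip_width: 0.0139
grip_force: 12.0
```

Request:
drive_tool([
  [[1.5,0,0,0,0,0]],
])

```text
time: 17.27
position: [0.4963, -0.0003, 0.1032]
tool_rot: [-0.077, 0.997, 0.001, -0.001]
ft_force: [0.1, -0.1, -2.1]
grip_width: 0.0139
grip_force: 12.0
```

Request:
drive_tool([
  [[0,0,0,0,0,0],[-1.5,0,0,0,0,0],[-1.5,0,0,0,0,0]],
])

```text
time: 17.52
position: [0.4997, 0.0002, 0.1033]
tool_rot: [-0.077, 0.997, 0.001, -0.0]
ft_force: [0.0, -1.1, -0.9]
grip_width: 0.0138
grip_force: 12.0
```

Request:
drive_tool([
  [[-1.5,0,0,0,0,0]],
])

```text
time: 17.6
position: [0.5014, 0.0004, 0.1033]
tool_rot: [-0.077, 0.997, 0.001, -0.0]
ft_force: [0.4, -0.3, -2.3]
grip_width: 0.0144
grip_force: 12.0
```

Request:
drive_tool([
  [[-1.5,0,0,0,0,0],[-1.5,0,0,0,0,0]],
])

```text
time: 17.77
position: [0.5043, 0.0009, 0.1032]
tool_rot: [-0.077, 0.997, 0.001, -0.0]
ft_force: [-0.7, 0.0, -0.7]
grip_width: 0.0138
grip_force: 12.0
```

Request:
drive_tool([
  [[0,0,0,0,0,0],[0,0,0,0,0,0],[0,0,0,0,0,0],[0,0,0,0,0,0],[0,0,0,0,0,0],[0,0,-34,0,0,0],[0,0,-35,0,0,0],[0,0,-35,0,0,0]],
], gripper=40)

```text
time: 18.43
position: [0.5033, 0.0009, 0.2077]
tool_rot: [-0.077, 0.997, 0.001, -0.002]
ft_force: [1.0, -0.5, 0.6]
grip_width: 0.0344
grip_force: 0.0
```

Request:
drive_tool([
  [[0,0,-35,0,0,0],[-33,0.2,0,0,0,0],[-33,0.2,0,0,0,0],[-33,0,0,0,0,0],[0,0,0,0,0,0.107],[0,0,0,0,0,0.107],[0,0,0,0,0,0.107],[0,0,0,0,0,0.107]],
])

```text
time: 19.1
position: [0.6016, 0.0165, 0.2417]
tool_rot: [0.139, 0.99, 0.001, -0.001]
ft_force: [0.1, 0.9, -0.1]
grip_width: 0.0347
grip_force: 0.0
```

Request:
drive_tool([
  [[0,0,0,0,0,0.107],[0,0,0,0,0,0.107],[0,0,0,0,0,0.107],[0,0,0,0,0,0.103],[0,0,0,0,0,0],[0,0,0,0,0,0]],
])

```text
time: 19.6
position: [0.6016, 0.0164, 0.242]
tool_rot: [0.341, 0.94, 0.0, -0.001]
ft_force: [0.1, -0.0, -0.7]
grip_width: 0.0353
grip_force: 0.0
```

```bash
python3 - <<'E'
from h import *
lev(2.4371);go([.6018,.016,.197])
E
```

```text
rotvec [ 0.0003 -0.0019  0.0095]
pos [0.6016 0.0164 0.242 ] yaw 2.4466 tilt [-0.0012  0.0014] t 19.6 q6 -1.04
shift mm [-0.4 -0.2 45. ]
```

Request:
drive_tool([
  [[0,0,23,0,0,0.0095],[0,0,22,0,0,0],[0,0,0,0,0,0],[0,0,0,0,0,0],[0,0,0,0,0,0],[0,0,0,0,0,0]],
])

```text
time: 20.1
position: [0.6028, 0.0163, 0.1985]
tool_rot: [0.346, 0.938, 0.001, 0.001]
ft_force: [-0.1, 0.4, 0.6]
grip_width: 0.0346
grip_force: 0.0
```

Request:
drive_tool([
  [[0,0,0,0,0,0],[0,0,0,0,0,0],[0,0,0,0,0,0],[0,0,0,0,0,0],[0,0,0,0,0,0]],
], gripper=0, squeeze=30)

```text
time: 20.52
position: [0.6023, 0.0168, 0.1975]
tool_rot: [0.346, 0.938, 0.001, -0.0]
ft_force: [0.6, 1.8, 1.3]
grip_width: 0.0119
grip_force: 30.0
```

Request:
drive_tool([
  [[0,0,0,0,0,0.1],[0,0,0,0,0,0.1],[0,0,0,0,0,0.1],[0,0,0,0,0,0.1],[0,0,0,0,0,0],[0,0,0,0,0,0]],
])

```text
time: 21.02
position: [0.6026, 0.017, 0.1975]
tool_rot: [0.525, 0.851, 0.001, -0.0]
ft_force: [1.0, 3.0, 1.3]
grip_width: 0.0117
grip_force: 30.0
```

```bash
python3 - <<'E'
from h import *
lev(2.0371);go([.6018,.016,.197])
E
```

```text
rotvec [ 0.0022 -0.0017 -0.0004]
pos [0.6026 0.017  0.1975] yaw 2.0367 tilt [0.0012 0.0025] t 21.02 q6 -0.63
shift mm [-0.6 -1.2  0.5]
```

Request:
drive_tool([
  [[0,0,0,0,0,0],[0,0,0,0,0,0],[0,0,0,0,0,0],[0,0,0,0,0,0],[0,0,-15,0,0,0],[0,0,-30,0,0,0],[0,0,0,0,0,-0.114],[0,0,0,0,0,-0.114]],
], gripper=40)

```text
time: 21.68
position: [0.6029, 0.0159, 0.2442]
tool_rot: [0.423, 0.906, 0.001, 0.001]
ft_force: [0.1, -0.3, -0.1]
grip_width: 0.0346
grip_force: 0.0
```

Request:
drive_tool([
  [[0,0,0,0,0,-0.114],[0,0,0,0,0,-0.114],[0,0,0,0,0,-0.114],[0,0,0,0,0,-0.114],[0,0,0,0,0,-0.114],[0,0,0,0,0,-0.114],[0,0,0,0,0,-0.114],[0,0,0,0,0,-0.114]],
])

```text
time: 22.35
position: [0.6015, 0.016, 0.2419]
tool_rot: [-0.019, 1.0, 0.001, -0.001]
ft_force: [-0.1, 0.1, -0.2]
grip_width: 0.0348
grip_force: 0.0
```

Request:
drive_tool([
  [[33,0,0,0,0,-0.114],[33,0,0,0,0,0],[33,0,0,0,0,0],[0,0,30,0,0,0],[0,0,30,0,0,0],[0,0,30,0,0,0],[0,0,30,0,0,0],[0,0,0,0,0,0]],
])

```text
time: 23.02
position: [0.4997, 0.0061, 0.1178]
tool_rot: [-0.073, 0.997, 0.002, -0.006]
ft_force: [-0.6, -0.3, -0.3]
grip_width: 0.0347
grip_force: 0.0
```

Request:
drive_tool([
  [[0,0,15,0,0,0],[0,0,0,0,0,0],[0,0,0,0,0,0],[0,0,0,0,0,0],[0,0,0,0,0,0]],
])

```text
time: 23.43
position: [0.5043, 0.0056, 0.1087]
tool_rot: [-0.073, 0.997, 0.0, 0.001]
ft_force: [-1.0, -0.3, -0.3]
grip_width: 0.0344
grip_force: 0.0
```

```bash
python3 - <<'E'
from h import *
lev(.151+np.pi);go([.5041,.0009,.103])
E
```

```text
rotvec [ 0.0005  0.0018 -0.0039]
pos [0.5043 0.0056 0.1087] yaw -2.9945 tilt [0.0017 0.0008] t 23.43 q6 -1.93
shift mm [ 0.9 -4.6  5.7]
```

Request:
drive_tool([
  [[0.5,-4.6,5.3,0,0,-0.004],[0,0,0,0,0,0],[0,0,0,0,0,0],[0,0,0,0,0,0],[0,0,0,0,0,0]],
])

```text
time: 23.85
position: [0.5036, 0.0011, 0.102]
tool_rot: [-0.075, 0.997, 0.001, -0.0]
ft_force: [-0.2, 0.2, 0.4]
grip_width: 0.035
grip_force: 0.0
```

Request:
drive_tool([
  [[0,0,0,0,0,0],[0,0,0,0,0,0],[0,0,0,0,0,0],[0,0,0,0,0,0],[0,0,0,0,0,0]],
], gripper=0, squeeze=15)

```text
time: 24.27
position: [0.5036, 0.0012, 0.1019]
tool_rot: [-0.075, 0.997, 0.001, -0.0]
ft_force: [0.5, -0.6, 0.3]
grip_width: 0.0143
grip_force: 15.0
```

Request:
drive_tool([
  [[1.5,0,0,0,0,0],[1.5,0,0,0,0,0]],
])

```text
time: 24.43
position: [0.5008, 0.0007, 0.1019]
tool_rot: [-0.075, 0.997, 0.001, -0.0]
ft_force: [0.1, 0.0, -0.3]
grip_width: 0.0137
grip_force: 15.0
```

Request:
drive_tool([
  [[1.5,0,0,0,0,0]],
])

```text
time: 24.52
position: [0.4991, 0.0005, 0.1019]
tool_rot: [-0.075, 0.997, 0.001, -0.0]
ft_force: [0.6, 0.5, -0.6]
grip_width: 0.0138
grip_force: 15.0
```

Request:
drive_tool([
  [[1.5,0,0,0,0,0]],
])

```text
time: 24.6
position: [0.4975, 0.0003, 0.1019]
tool_rot: [-0.075, 0.997, 0.001, -0.0]
ft_force: [0.3, -0.5, -0.2]
grip_width: 0.0139
grip_force: 15.0
```

Request:
drive_tool([
  [[0,0,0,0,0,0]],
])

```text
time: 24.68
position: [0.4972, 0.0003, 0.1019]
tool_rot: [-0.075, 0.997, 0.001, -0.001]
ft_force: [0.1, -0.7, 0.2]
grip_width: 0.0143
grip_force: 15.0
```

Request:
drive_tool([
  [[-3,0,0,0,0,0],[-3,0,0,0,0,0],[0,0,0,0,0,0]],
])

```text
time: 24.93
position: [0.5047, 0.0011, 0.102]
tool_rot: [-0.075, 0.997, 0.001, 0.0]
ft_force: [1.2, 0.3, -1.5]
grip_width: 0.0138
grip_force: 15.0
```

Request:
drive_tool([
  [[0,0,0,0,0,0],[0,0,0,0,0,0],[0,0,0,0,0,0],[0,0,0,0,0,0],[0,0,-35,0,0,0],[0,0,-35,0,0,0],[0,0,-35,0,0,0],[0,0,-35,0,0,0]],
], gripper=40)

```text
time: 25.6
position: [0.5033, 0.0011, 0.2432]
tool_rot: [-0.075, 0.997, 0.001, -0.001]
ft_force: [0.7, -1.0, -0.2]
grip_width: 0.0349
grip_force: 0.0
```

Request:
drive_tool([
  [[-34,0.2,0,0,0,0],[-33,0.2,0,0,0,0],[-33,0.2,0,0,0,0],[0,0,0,0,0,0.114],[0,0,0,0,0,0.114],[0,0,0,0,0,0.114],[0,0,0,0,0,0.114],[0,0,0,0,0,0.114]],
])

```text
time: 26.27
position: [0.6023, 0.0167, 0.2415]
tool_rot: [0.211, 0.978, 0.001, -0.001]
ft_force: [-0.4, 1.3, 0.5]
grip_width: 0.0348
grip_force: 0.0
```

Request:
drive_tool([
  [[0,0,0,0,0,0.114],[0,0,0,0,0,0.114],[0,0,0,0,0,0.114],[0,0,0,0,0,0.114],[0,0,0,0,0,0.114],[0,0,0,0,0,0.114],[0,0,0,0,0,0],[0,0,0,0,0,0]],
])

```text
time: 26.93
position: [0.6023, 0.0166, 0.2417]
tool_rot: [0.523, 0.852, 0.0, -0.001]
ft_force: [0.7, 0.0, -0.5]
grip_width: 0.0345
grip_force: 0.0
```

```bash
python3 - <<'E'
from h import *
lev(2.0367);go([.6024,.0166,.197])
E
```

```text
rotvec [-0.0006 -0.0019  0.0047]
pos [0.6023 0.0166 0.2417] yaw 2.0414 tilt [-0.0014  0.0014] t 26.93 q6 -0.63
shift mm [-0.2  0.1 44.7]
```

Request:
drive_tool([
  [[0,0,23,0,0,0.0047],[0,0,21.5,0,0,0],[0,0,0,0,0,0],[0,0,0,0,0,0],[0,0,0,0,0,0]],
])

```text
time: 27.35
position: [0.6031, 0.0166, 0.1981]
tool_rot: [0.526, 0.851, 0.001, -0.0]
ft_force: [-0.0, 0.7, 0.2]
grip_width: 0.0351
grip_force: 0.0
```

Request:
drive_tool([
  [[0,0,0,0,0,0],[0,0,0,0,0,0],[0,0,0,0,0,0],[0,0,0,0,0,0],[0,0,0,0,0,0]],
], gripper=0, squeeze=30)

```text
time: 27.77
position: [0.6028, 0.0167, 0.1979]
tool_rot: [0.526, 0.85, 0.001, -0.0]
ft_force: [0.4, 0.7, 1.6]
grip_width: 0.012
grip_force: 30.0
```

Request:
drive_tool([
  [[0,0,0,0,0,0.1],[0,0,0,0,0,0.1],[0,0,0,0,0,0.1],[0,0,0,0,0,0.1],[0,0,0,0,0,0],[0,0,0,0,0,0]],
])

```text
time: 28.27
position: [0.6031, 0.0168, 0.1979]
tool_rot: [0.684, 0.73, 0.001, -0.0]
ft_force: [1.1, 1.3, 3.1]
grip_width: 0.0119
grip_force: 30.0
```

```bash
python3 - <<'E'
from h import *
lev(1.6367);go([.6024,.0166,.197])
E
```

```text
rotvec [ 0.0009 -0.0014 -0.0006]
pos [0.6031 0.0168 0.1979] yaw 1.6361 tilt [0.0008 0.0015] t 28.27 q6 -0.22
shift mm [-0.1 -0.7  0.9]
```

Request:
drive_tool([
  [[0,0,0,0,0,0],[0,0,0,0,0,0],[0,0,0,0,0,0],[0,0,0,0,0,0],[0,0,-15,0,0,0],[0,0,-30,0,0,0],[0,0,0,0,0,-0.118],[0,0,0,0,0,-0.118]],
], gripper=40)

```text
time: 28.93
position: [0.6037, 0.0164, 0.2443]
tool_rot: [0.591, 0.806, 0.001, 0.001]
ft_force: [0.6, -0.2, -0.6]
grip_width: 0.0347
grip_force: 0.0
```

Request:
drive_tool([
  [[0,0,0,0,0,-0.118],[0,0,0,0,0,-0.118],[0,0,0,0,0,-0.118],[0,0,0,0,0,-0.118],[0,0,0,0,0,-0.118],[0,0,0,0,0,-0.118],[0,0,0,0,0,-0.118],[0,0,0,0,0,-0.118]],
])

```text
time: 29.6
position: [0.6023, 0.0166, 0.2421]
tool_rot: [0.16, 0.987, 0.001, -0.001]
ft_force: [0.3, -0.9, -0.6]
grip_width: 0.0346
grip_force: 0.0
```

Request:
drive_tool([
  [[0,0,0,0,0,-0.118],[0,0,0,0,0,-0.118],[0,0,0,0,0,-0.118],[0,0,0,0,0,-0.118],[33,0,0,0,0,0],[33,0,0,0,0,0],[33,0,0,0,0,0],[0,0,30,0,0,0]],
])

```text
time: 30.27
position: [0.501, 0.0024, 0.216]
tool_rot: [-0.072, 0.997, -0.0, 0.001]
ft_force: [-0.2, 0.4, -0.2]
grip_width: 0.035
grip_force: 0.0
```

Request:
drive_tool([
  [[0,0,30,0,0,0],[0,0,30,0,0,0],[0,0,30,0,0,0],[0,0,15,0,0,0],[0,0,0,0,0,0],[0,0,0,0,0,0],[0,0,0,0,0,0]],
])

```text
time: 30.85
position: [0.5052, 0.0024, 0.1082]
tool_rot: [-0.072, 0.997, 0.0, 0.0]
ft_force: [-0.4, -0.8, -0.3]
grip_width: 0.0348
grip_force: 0.0
```

```bash
python3 - <<'E'
from h import *
lev(.151+np.pi);go([.5036,.0011,.1024])
E
```

```text
rotvec [ 0.0009  0.0008 -0.0066]
pos [0.5052 0.0024 0.1082] yaw -2.9971 tilt [0.0007 0.001 ] t 30.85 q6 -1.93
shift mm [ 1.8 -1.1  5.8]
```

Request:
drive_tool([
  [[1.5,-1.1,6,0,0,-0.0066],[0,0,0,0,0,0],[0,0,0,0,0,0],[0,0,0,0,0,0],[0,0,0,0,0,0]],
])

```text
time: 31.27
position: [0.5034, 0.0012, 0.1019]
tool_rot: [-0.075, 0.997, 0.001, 0.0]
ft_force: [0.8, -0.1, 0.6]
grip_width: 0.0345
grip_force: 0.0
```

Request:
drive_tool([
  [[0,0,0,0,0,0],[0,0,0,0,0,0],[0,0,0,0,0,0],[0,0,0,0,0,0],[0,0,0,0,0,0]],
], gripper=0, squeeze=15)

```text
time: 31.68
position: [0.5031, 0.0012, 0.1014]
tool_rot: [-0.075, 0.997, 0.001, -0.0]
ft_force: [0.6, -1.3, 0.9]
grip_width: 0.0139
grip_force: 15.0
```

Request:
drive_tool([
  [[1.5,0,0,0,0,0],[1.5,0,0,0,0,0]],
])

```text
time: 31.85
position: [0.5026, 0.0006, 0.1016]
tool_rot: [-0.075, 0.997, 0.0, 0.002]
ft_force: [6.1, 1.8, -3.3]
grip_width: 0.0137
grip_force: 15.0
```

Request:
drive_tool([
  [[1.5,0,0,0,0,0]],
])

```text
time: 31.93
position: [0.5015, 0.0003, 0.1017]
tool_rot: [-0.075, 0.997, 0.0, 0.003]
ft_force: [5.8, 1.1, -3.6]
grip_width: 0.0139
grip_force: 15.0
```

Request:
drive_tool([
  [[1.5,0,0,0,0,0]],
])

```text
time: 32.02
position: [0.5001, 0.0, 0.1017]
tool_rot: [-0.075, 0.997, 0.0, 0.003]
ft_force: [5.4, 0.2, -4.1]
grip_width: 0.0138
grip_force: 15.0
```

Request:
drive_tool([
  [[0,0,0,0,0,0]],
])

```text
time: 32.1
position: [0.4997, 0.0, 0.1017]
tool_rot: [-0.075, 0.997, 0.0, 0.002]
ft_force: [4.7, 0.3, -3.4]
grip_width: 0.0136
grip_force: 15.0
```

Request:
drive_tool([
  [[1.5,0,0.5,0,0,0],[1.5,0,0,0,0,0]],
])

```text
time: 32.27
position: [0.4979, -0.0005, 0.1014]
tool_rot: [-0.075, 0.997, -0.0, 0.004]
ft_force: [5.4, 1.2, -1.7]
grip_width: 0.0137
grip_force: 15.0
```

Request:
drive_tool([
  [[1.5,0,0.3,0,0,0]],
])

```text
time: 32.35
position: [0.497, -0.0008, 0.1014]
tool_rot: [-0.075, 0.997, -0.0, 0.004]
ft_force: [7.2, 2.6, 1.0]
grip_width: 0.0141
grip_force: 15.0
```

Request:
drive_tool([
  [[1.5,0,0,0,0,0]],
])

```text
time: 32.43
position: [0.4956, -0.0011, 0.1014]
tool_rot: [-0.075, 0.997, -0.0, 0.004]
ft_force: [6.3, 0.9, -1.0]
grip_width: 0.0137
grip_force: 15.0
```

Request:
drive_tool([
  [[1.5,0,0,0,0,0]],
])

```text
time: 32.52
position: [0.4941, -0.0014, 0.1014]
tool_rot: [-0.075, 0.997, -0.0, 0.004]
ft_force: [6.5, 0.5, -1.0]
grip_width: 0.0142
grip_force: 15.0
```

Request:
drive_tool([
  [[3,0,0,0,0,0],[4,0,0,0,0,0],[4,0,0,0,0,0],[4,0,0,0,0,0],[4,0,0,0,0,0],[4,0,0,0,0,0],[4,0,0,0,0,0],[4,0,-0.5,0,0,0]],
], squeeze=25)

```text
time: 33.18
position: [0.4589, -0.0055, 0.1014]
tool_rot: [-0.075, 0.997, 0.001, -0.0]
ft_force: [0.8, 0.6, 0.3]
grip_width: 0.0136
grip_force: 25.0
```

Request:
drive_tool([
  [[8,0,-0.5,0,0,0],[8,0,0,0,0,0],[8,0,0,0,0,0],[8,0,0,0,0,0],[4,0,0,0,0,0],[0,0,0,0,0,0],[0,0,0,0,0,0]],
])

```text
time: 33.77
position: [0.422, -0.0106, 0.1015]
tool_rot: [-0.075, 0.997, 0.001, -0.002]
ft_force: [-2.3, -0.3, 1.9]
grip_width: 0.0139
grip_force: 25.0
```

```bash
python3 - <<'E'
from h import *
lev(.151+np.pi);go([.4005,-.275,.16])
E
```

```text
rotvec [ 0.0027 -0.0035 -0.0003]
pos [ 0.422  -0.0106  0.1015] yaw -2.9909 tilt [-0.0039  0.0021] t 33.77 q6 -2.01
shift mm [  61.1 -258.   -58.9]
```

Request:
drive_tool([
  [[0,0,-20,0,0,0],[0,0,-30,0,0,0],[0,0,-10,0,0,0],[6,-32,0,0,0,0],[6,-32,0,0,0,0],[6,-32,0,0,0,0],[6,-32,0,0,0,0],[6,-32,0,0,0,0]],
])

```text
time: 34.43
position: [0.4174, -0.1747, 0.1612]
tool_rot: [-0.076, 0.997, 0.001, -0.001]
ft_force: [0.1, -0.4, -1.2]
grip_width: 0.0138
grip_force: 25.0
```

Request:
drive_tool([
  [[6,-32,0,0,0,0],[6,-32,0,0,0,0],[6,-32,0,0,0,0],[0,0,35,0.002,-0.002,0],[0,0,35,0,0,0],[0,0,30,0,0,0],[0,0,15,0,0,0],[0,0,0,0,0,0]],
])

```text
time: 35.1
position: [0.4126, -0.2693, 0.0427]
tool_rot: [-0.075, 0.997, 0.003, -0.002]
ft_force: [0.2, -0.2, -0.1]
grip_width: 0.014
grip_force: 25.0
```

Request:
drive_tool([
  [[0,0,0,0,0,0],[0,0,0,0,0,0],[0,0,0,0,0,0],[0,0,0,0,0,0]],
])

```text
time: 35.43
position: [0.4154, -0.2717, 0.0476]
tool_rot: [-0.076, 0.997, -0.001, 0.002]
ft_force: [-0.3, -0.5, -0.5]
grip_width: 0.0134
grip_force: 25.0
```

```bash
python3 - <<'E'
from h import *
lev(.151+np.pi);go([.4005,-.275,.036])
E
```

```text
rotvec [-0.0028  0.0029  0.0002]
pos [ 0.4154 -0.2717  0.0476] yaw -2.9904 tilt [ 0.0033 -0.0023] t 35.43 q6 -2.53
shift mm [15.2 -0.9 11.6]
```

Request:
drive_tool([
  [[0,0,10,0,0,0],[0,0,0,0,0,0],[0,0,0,0,0,0],[0,0,0,0,0,0]],
])

```text
time: 35.77
position: [0.4146, -0.2711, 0.0363]
tool_rot: [-0.075, 0.997, -0.0, 0.001]
ft_force: [-0.3, -0.3, -1.9]
grip_width: 0.014
grip_force: 25.0
```

Request:
drive_tool([
  [[0,0,1,0,0,0],[0,0,0,0,0,0]],
])

```text
time: 35.93
position: [0.4147, -0.2712, 0.0353]
tool_rot: [-0.075, 0.997, -0.0, 0.001]
ft_force: [0.5, -0.2, -1.8]
grip_width: 0.0137
grip_force: 25.0
```

Request:
drive_tool([
  [[0,0,0.7,0,0,0],[0,0,0,0,0,0]],
])

```text
time: 36.1
position: [0.4147, -0.2712, 0.0349]
tool_rot: [-0.075, 0.997, -0.0, 0.001]
ft_force: [-0.6, -0.4, 1.4]
grip_width: 0.0138
grip_force: 25.0
```

Request:
drive_tool([
  [[0,0,0.5,0,0,0],[0,0,0,0,0,0]],
])

```text
time: 36.27
position: [0.4147, -0.2712, 0.0349]
tool_rot: [-0.075, 0.997, -0.0, 0.001]
ft_force: [-0.6, 0.7, 6.0]
grip_width: 0.0138
grip_force: 25.0
```

Contact with the table. I'll release, lift and check.

Request:
drive_tool([
  [[0,0,-0.6,0,0,0],[0,0,0,0,0,0],[0,0,0,0,0,0],[0,0,0,0,0,0],[0,0,0,0,0,0],[0,0,0,0,0,0]],
], gripper=45)

```text
time: 36.77
position: [0.4147, -0.2712, 0.0346]
tool_rot: [-0.075, 0.997, -0.0, 0.001]
ft_force: [0.1, -0.3, -1.0]
grip_width: 0.0382
grip_force: 0.0
```

Request:
drive_tool([
  [[0,0,-10,0,0,0],[0,0,-35,0,0,0],[0,0,-35,0,0,0],[0,0,-35,0,0,0],[0,0,-35,0,0,0],[0,0,0,0,0,0],[0,0,0,0,0,0],[0,0,0,0,0,0]],
])

```text
time: 37.43
position: [0.4141, -0.2707, 0.185]
tool_rot: [-0.075, 0.997, -0.0, 0.001]
ft_force: [0.3, 0.2, -0.3]
grip_width: 0.0389
grip_force: 0.0
```

```bash
python3 - <<'E'
from h import *
go([.4,-.27,.2]);c=cam('scene');crop(c,'s2',100,360,140,300,3)
E
```

```text
pos [ 0.4141 -0.2707  0.185 ] yaw -2.9908 tilt [ 0.0014 -0.0003] t 37.43 q6 -2.53
shift mm [ 13.8   2.8 -15. ]
```

View pics/s2.png

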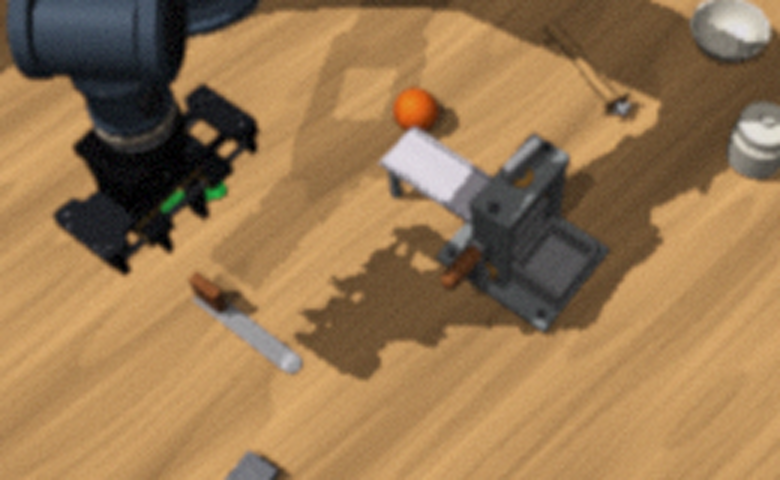

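The scene view shows the gauge lying flat on the table, from its grip at (207,290) to its tip at (290,360). It is clear of the mill, the other things are undisturbed and the gripper is free.

```bash
python3 -c "
from rig import ticket
print(ticket.hand_in())"
```

```text
the job is handed in; nothing more can be done
None
```

The mill gap is set: the blade slid at a pull of about 6.5 N (target 3 to 8 N) with the screw turned about 1.66 rad clockwise, the gauge lies flat on the table clear of the rolls, and the job is handed in.

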